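Line up the moulding cores by size on the setting rail

TASK

Get the moulding cores ready for the press setter: stand the four aluminium cores on the four round seats of the setting rail, one on each, in order of size, with the largest next to the red end stop and the smallest farthest from it. Centre each on its seat, keep them upright all the while, and leave them standing free.

Things in the scene. Friction and masses are not known exactly. Their poses are not given: they have to be found in the camera images.
- core_36: the smallest of four loose moulding cores, standing upright on the table: a solid aluminium plug, round, 36 mm across over the lowest 8 mm, tapering to 29 mm at 24 mm height, with a dark steel grip stem on top, 24 mm in diameter and 30 mm high; 54 mm tall overall. Origin at the centre of the underside, z up along its axis. About 0.10 kg.
- core_46: the second smallest of four loose moulding cores, standing upright on the table: a solid aluminium plug, round, 46 mm across over the lowest 8 mm, tapering to 37 mm at 36 mm height, with a dark steel grip stem on top, 24 mm in diameter and 30 mm high; 66 mm tall overall. Origin at the centre of the underside, z up along its axis. About 0.16 kg.
- core_56: the second largest of four loose moulding cores, standing upright on the table: a solid aluminium plug, round, 56 mm across over the lowest 8 mm, tapering to 45 mm at 48 mm height, with a dark steel grip stem on top, 24 mm in diameter and 30 mm high; 78 mm tall overall. Origin at the centre of the underside, z up along its axis. About 0.25 kg.
- core_66: the largest of four loose moulding cores, standing upright on the table: a solid aluminium plug, round, 66 mm across over the lowest 8 mm, tapering to 53 mm at 60 mm height, with a dark steel grip stem on top, 24 mm in diameter and 30 mm high; 90 mm tall overall. Origin at the centre of the underside, z up along its axis. About 0.38 kg.
- seat_white: the white round seat, a flat plastic disc 74 mm across and 4 mm thick, fixed on the setting rail; one of four in a straight row, 88 mm apart centre to centre. Which colour is where in the row changes and has no meaning. Origin at the centre of its underside (on the rail's top, 20 mm above the table), z up; the core stands on its top face, 4 mm higher.
- seat_yellow: the yellow round seat, a flat plastic disc 74 mm across and 4 mm thick, fixed on the setting rail; one of four in a straight row, 88 mm apart centre to centre. Which colour is where in the row changes and has no meaning. Origin at the centre of its underside (on the rail's top, 20 mm above the table), z up; the core stands on its top face, 4 mm higher.
- seat_blue: the blue round seat, a flat plastic disc 74 mm across and 4 mm thick, fixed on the setting rail; one of four in a straight row, 88 mm apart centre to centre. Which colour is where in the row changes and has no meaning. Origin at the centre of its underside (on the rail's top, 20 mm above the table), z up; the core stands on its top face, 4 mm higher.
- seat_green: the green round seat, a flat plastic disc 74 mm across and 4 mm thick, fixed on the setting rail; one of four in a straight row, 88 mm apart centre to centre. Which colour is where in the row changes and has no meaning. Origin at the centre of its underside (on the rail's top, 20 mm above the table), z up; the core stands on its top face, 4 mm higher.
- stop_red: the red end stop, a block 70 mm (its x, across the rail) by 30 mm (its y, along the rail) by 33 mm high, fixed on one end of the setting rail (either end); its centre is in line with the row of seats, 88 mm from the centre of the nearest seat. Origin at the centre of its underside. The other end carries a like black stop. The rail is a grey bar 500 x 80 x 20 mm, fixed on the table.
Things that resemble listed ones, but are neither listed nor needed, are in the scene too. Leave any blue or green look-alike of the core_66 alone.

How it is judged:
At the end, for the whole second after the job is handed in: Each core stands upright (within 0.1 rad), at rest, on the top of a seat, centred within 12 mm, in the order largest, second largest, second smallest, smallest counted from the red end stop (horizontal distance between core_66 and stop_red between 0.058 and 0.118 m and ((horizontal distance between core_66 and seat_white below 0.012 m and z of core_66 in the frame of seat_white between 0.001 and 0.008 m) or (horizontal distance between core_66 and seat_yellow below 0.012 m and z of core_66 in the frame of seat_yellow between 0.001 and 0.008 m) or (horizontal distance between core_66 and seat_blue below 0.012 m and z of core_66 in the frame of seat_blue between 0.001 and 0.008 m) or (horizontal distance between core_66 and seat_green below 0.012 m and z of core_66 in the frame of seat_green between 0.001 and 0.008 m)) and angle between each of core_66, core_56, core_46, core_36's own z axis and vertical below 0.1 rad and linear speed of each of core_66, core_56, core_46, core_36 below 0.02 m/s and angular speed of each of core_66, core_56, core_46, core_36 below 0.2 rad/s and horizontal distance between core_56 and stop_red between 0.146 and 0.206 m and ((horizontal distance between core_56 and seat_white below 0.012 m and z of core_56 in the frame of seat_white between 0.001 and 0.008 m) or (horizontal distance between core_56 and seat_yellow below 0.012 m and z of core_56 in the frame of seat_yellow between 0.001 and 0.008 m) or (horizontal distance between core_56 and seat_blue below 0.012 m and z of core_56 in the frame of seat_blue between 0.001 and 0.008 m) or (horizontal distance between core_56 and seat_green below 0.012 m and z of core_56 in the frame of seat_green between 0.001 and 0.008 m)) and horizontal distance between core_46 and stop_red between 0.234 and 0.294 m and ((horizontal distance between core_46 and seat_white below 0.012 m and z of core_46 in the frame of seat_white between 0.001 and 0.008 m) or (horizontal distance between core_46 and seat_yellow below 0.012 m and z of core_46 in the frame of seat_yellow between 0.001 and 0.008 m) or (horizontal distance between core_46 and seat_blue below 0.012 m and z of core_46 in the frame of seat_blue between 0.001 and 0.008 m) or (horizontal distance between core_46 and seat_green below 0.012 m and z of core_46 in the frame of seat_green between 0.001 and 0.008 m)) and horizontal distance between core_36 and stop_red between 0.322 and 0.382 m and ((horizontal distance between core_36 and seat_white below 0.012 m and z of core_36 in the frame of seat_white between 0.001 and 0.008 m) or (horizontal distance between core_36 and seat_yellow below 0.012 m and z of core_36 in the frame of seat_yellow between 0.001 and 0.008 m) or (horizontal distance between core_36 and seat_blue below 0.012 m and z of core_36 in the frame of seat_blue between 0.001 and 0.008 m) or (horizontal distance between core_36 and seat_green below 0.012 m and z of core_36 in the frame of seat_green between 0.001 and 0.008 m))); the robot touches nothing.
It fails at once if a core is tipped by more than 0.6 rad (angle between any of core_36, core_46, core_56, core_66's own z axis and vertical above 0.6 rad).
It also fails if it takes over 96 s, if anything falls off the work surface, if the arm or the gripper's body presses on something with over 40 N, if the wrist force passes 120 N, or if a joint passes its speed limit or range.

ROBOT

A 6-joint arm with a two-finger parallel gripper is mounted at the origin on the work surface. World frame = base frame: x ahead of the robot, y to its left, z up, the work surface at z = 0. Lengths are in m, angles in rad, forces in N, time in s.
With the tool pointing down it reaches from about 0.275 to 0.875 m from the base axis. Payload 12.5 kg.
Tool frame: the origin (TCP) lies at the very end of the fingers, on their centre line; the grasp point (between the pads) lies 19 mm behind it; z points along the fingers, y is the line along which they close (so a half turn about z gives the same grasp; the last joint's range is limited). The gripper opens to 85 mm and grips with 20 to 120 N. Pads are 22 mm wide; open, the fingers measure 114 mm over their backs; the gripper's body (76 mm by 85 mm) begins 54 mm behind the grasp point. The pads swing forward as they close: fully open they stand 13 mm farther back than shut.
Start: joints at [-1.192, 0.351, 1.652, -0, 1.139, -0.085], TCP at [0.246, -0.492, 0.231] pointing down, gripper open.
Joint ranges: [-2.75, 2.75], [-0.79, 2.1], [0.01, 2.65], [-1.57, 4.71], [0.07, 3.14], [-2.87, 2.87]. Speed limits (rad/s): [2.22, 2.22, 2.79, 3.14, 3.14, 3.14].

INTERFACE

Orientations are given as [roll, pitch, yaw] about the fixed x, y, z axes, in that order (R = Rz(yaw) Ry(pitch) Rx(roll)).
In Python, from cell import monitor, capture, camera_info, bot gives the robot as it stands. The module is installed in compiled form; this text tells all that it offers.
- The arm moves only by the tool send_path, called after "Emit:" as name(argument=value, ...) on one line, values as JSON. Schema: {"type":"object","properties":{"rows":{"type":"array","items":{"type":"array","items":{"type":"number"},"minItems":5,"maxItems":5},"minItems":1,"maxItems":12},"squeeze":{"type":"number"},"only":{"type":"string"},"quiet":{"type":"boolean"},"lines":{"type":"string"}},"required":["rows"],"additionalProperties":false}. rows is a list of rows, 1 to 12 of them, each of 5 numbers: the finger opening in m, then dx, dy, dz in fractions of the full range, 1 being 0.5 m, then a turn about the tool's z in parts of the range, where 1.0 means pi/2 rad; each row is the pose to reach, as a shift and turn from the pose commanded when the call began, along the tool's axes at that moment; what a row does not reach only later rows make up. A row lasts 1/10 s, in which the tool goes at most 0.05 m and 0.15 rad, less where a joint would pass 70% of its speed; a pose out of reach is approached as far as the arm can. The fingers move at their own pace and stop on an object; squeeze is the grip in N (left out, the last holds). Time passes only in rows, so rows that do not move let the fingers close. The tool returns the time, the measured TCP pose, the force, the opening and the grip force at its end. only (a regular expression) keeps the lines of the reply that match it, lines (a string "A,B") keeps lines A to B, and quiet returns only ok. Input that does not fit is refused with a message, and nothing moves.
- monitor.read_state(): the state, without advancing time (a new reading comes with each control period).
- capture(name): name is "side" or "top"; returns the picture (480x640x3 uint8, red, green, blue); there is no depth.
- camera_info(name): a dict with "fx", "fy", "cx", "cy" (pixels), "T" (4x4, takes a point from camera to world coordinates). Camera axes: x right, y up, looking along -z (the intrinsics and any distortion apply to the point x, -y, -z); pixel columns grow to the right and rows downward; lengths in m; the calibration is good to about 2 mm. A picture is of the moment at which its call begins. camera_info takes no time and is no camera call.
- bot.sign_off(): hands the job in; it is judged then, once.
The state is a dict: "time_s": time; "joints": joint angles; "dq": joint speeds; "joint_efforts": joint torques, N m; "tool_pos": TCP position; "ee_rot": TCP orientation; "ft_force": force on the tool from outside, world axes, zero at the start; "torque": the same for the moment, N m; "opening": finger opening in m; "gripper_force": force on a finger pad.
Only numpy, scipy, OpenCV 4.12 (cv2) and the standard library are available. Lean on these libraries where they do the work, as an engineer would, in place of code of your own. Each camera call takes 0.05 s, during which the arm holds its last target. There are 200 camera calls.

## Working session

There is one attempt and no reset: what is moved stays moved. The work goes in short steps, Python scripts to look and compute and a tool call to move; the robot and the scene stay as the last step left them, time stands still between calls to the robot, and variables do not carry over. Pictures are saved under pics/ and viewed, at most 14 in all, crops included, and the job is handed in when it is done.

```bash
mkdir -p pics; python3 - <<'E'
from cell import monitor,capture,camera_info
import cv2
for n in("top","side"):
    im=capture(n);cv2.imwrite(f"pics/{n}0.png",im[:,:,::-1]);c=camera_info(n);print(n,{k:(v.round(4).tolist() if hasattr(v,'round') and k=='T' else v) for k,v in c.items()})
s=monitor.read_state();print(s)
E
```

```text
top {'fx': 613.2360410794768, 'fy': 613.2360410794768, 'cx': 327.54414618916104, 'cy': 242.04980307846765, 'T': [[-0.0171, 0.984, -0.1775, 0.3232], [-0.9998, -0.0142, 0.0173, 0.0202], [0.0145, 0.1778, 0.984, 0.9658], [0.0, 0.0, 0.0, 1.0]]}
side {'fx': 592.5418084827733, 'fy': 592.5418084827733, 'cx': 318.0329092712406, 'cy': 236.59123257235777, 'T': [[-0.9086, 0.2285, -0.3497, 0.133], [-0.4176, -0.4723, 0.7763, 0.7852], [0.0122, 0.8513, 0.5245, 0.6024], [0.0, 0.0, 0.0, 1.0]]}
{'time_s': 0.1, 'joints': array([-1.19157139e+00,  3.51158170e-01,  1.65237877e+00, -3.83736227e-06,
        1.13909186e+00, -8.45926520e-02]), 'dq': array([-0.00013988,  0.0001438 , -0.00111309,  0.0002501 ,  0.00052489,
        0.00097463]), 'joint_efforts': array([ 1.83973192e-03, -5.06833720e+01, -2.91875410e+01,  1.29163880e-07,
        2.72805737e-03,  1.98065590e-05]), 'tool_pos': array([ 0.24596361, -0.49159639,  0.2308184 ]), 'ee_rot': array([-3.14055992e+00, -8.40746012e-05,  4.63819157e-01]), 'ft_force': array([-0.39909831,  0.0281153 , -0.61299373]), 'torque': array([-0.05766008,  0.00565948, -0.03508727]), 'gripper_force': 0.0, 'opening': 0.08528839321535216}
```

View pics/top0.png

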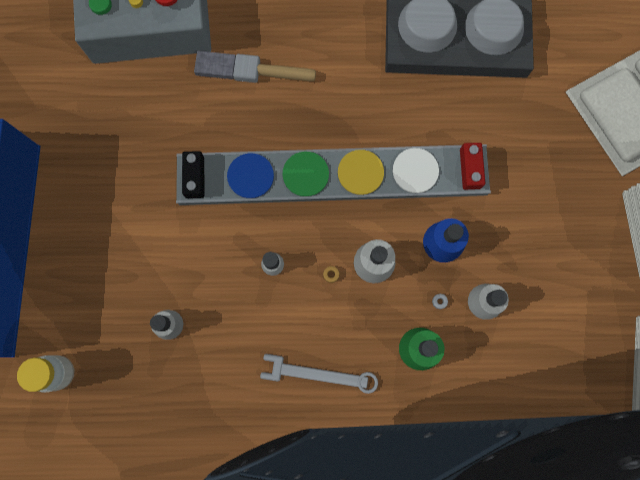

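View pics/side0.png

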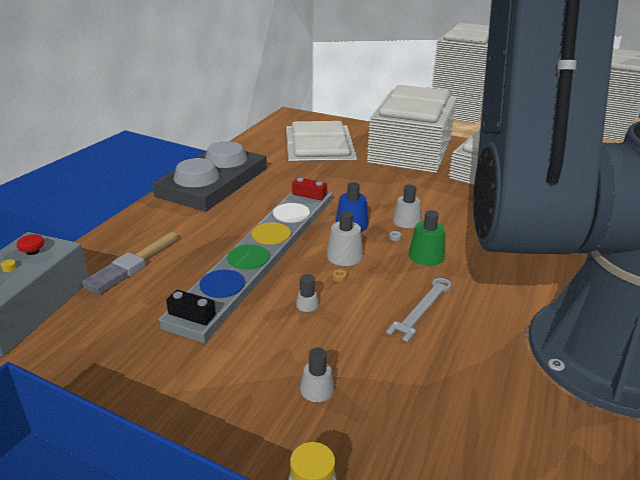

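The top view shows the rail with black stop at (193,175), seats blue (250,175), green (306,174), yellow (361,172) and white (416,170), and red stop (473,166). The aluminium cores are 36 at (272,263), 66 at (375,260), 56 at (488,300) and 46 at (167,324). The look-alikes are at blue (446,240) and green (422,348). The side view agrees.

```bash
cat > h.py <<'E'
import numpy as np,cv2
from cell import monitor,capture,camera_info
def ray(n,u,v):
    c=camera_info(n);T=np.array(c["T"]);d=T[:3,:3]@np.array([(u-c["cx"])/c["fx"],-(v-c["cy"])/c["fy"],-1]);return T[:3,3],d
def onz(n,u,v,z):
    o,d=ray(n,u,v);return o+d*(z-o[2])/d[2]
def proj(n,p):
    c=camera_info(n);T=np.array(c["T"]);q=T[:3,:3].T@(np.array(p)-T[:3,3]);return c["cx"]-c["fx"]*q[0]/q[2],c["cy"]+c["fy"]*q[1]/q[2]
def tri(a,b):
    (o,d),(p,e)=ray("top",*a),ray("side",*b)
    t=np.linalg.lstsq(np.c_[d,-e],p-o,rcond=None)[0];x,y=o+d*t[0],p+e*t[1];return (x+y)/2,np.linalg.norm(x-y)
def blob(n,im,u,v,r,mask):
    u,v=int(u),int(v);m=np.zeros(mask.shape,np.uint8);m[max(0,v-r):v+r,max(0,u-r):u+r]=1
    k,l,s,c=cv2.connectedComponentsWithStats((mask&(m>0)).astype(np.uint8))
    if k<2: return None
    i=1+s[1:,4].argmax();return c[i],s[i,4]
def dark(im): 
    m=im.max(2).astype(int);return (m<95)&(m-im.min(2)<22)
E
python3 - <<'E'
from h import *
t,s=capture("top"),capture("side")
C={36:((271,260),(307,285),.054),46:((161,323),(318,361),.066),56:((497,298),(409,193),.078),66:((379,255),(346,222),.090)}
for k,(a,b,h) in C.items():
    A=blob("top",t,*a,13,dark(t));B=blob("side",s,*b,16,dark(s))
    print(k,A,B,"top",onz("top",*A[0],h-.015).round(4),"side",onz("side",*B[0],h-.015).round(4),tri(A[0],B[0]))
hsv=cv2.cvtColor(t,cv2.COLOR_RGB2HSV)
for n,p in dict(blue=(250,175),green=(306,174),yellow=(361,172),white=(416,170),red=(473,166)).items():
    ref=hsv[p[1],p[0]].astype(int);d=np.abs(hsv.astype(int)-ref);m=(d[...,1]<70)&(d[...,2]<60)
    if n!="white": m&=(np.minimum(d[...,0],180-d[...,0])<8)
    A=blob("top",t,*p,28,m);print(n,A,onz("top",*A[0],.053 if n=="red" else .024).round(4))
for k,p in dict(blue=(454,233),green=(431,349)).items(): print("decoy",k,onz("top",*p,.09).round(3))
E
```

```text
36 (array([271.28286853, 260.11155378]), np.int32(251)) (array([306.86495177, 285.34083601]), np.int32(311)) top [0.4636 0.0903 0.039 ] side [0.4627 0.0941 0.039 ] (array([0.46419596, 0.09056025, 0.03610951]), np.float64(0.0003303035624142385))
46 (array([160.05244755, 322.67482517]), np.int32(286)) (array([317.18202247, 361.46067416]), np.int32(445)) top [0.3709 0.2533 0.051 ] side [0.3702 0.2556 0.051 ] (array([0.37102543, 0.25377842, 0.04915542]), np.float64(5.709025891252352e-06))
56 (array([496.46735395, 297.95876289]), np.int32(291)) (array([409.11616162, 193.43939394]), np.int32(198)) top [ 0.3985 -0.2438  0.063 ] side [ 0.3985 -0.2393  0.063 ] (array([ 0.39922993, -0.24445964,  0.06033448]), np.float64(0.00109505855677377))
66 (array([378.49802372, 254.84980237]), np.int32(253)) (array([345.80833333, 220.59166667]), np.int32(240)) top [ 0.4636 -0.0701  0.075 ] side [ 0.4628 -0.0661  0.075 ] (array([ 0.46423826, -0.07030765,  0.07241576]), np.float64(0.0004135027748334472))
blue (array([250.07342233, 175.19053398]), np.int32(1648)) [0.6028 0.125  0.024 ]
green (array([305.36468447, 173.48058252]), np.int32(1648)) [0.6045 0.0371 0.024 ]
yellow (array([360.45072993, 171.83698297]), np.int32(1644)) [ 0.6061 -0.0507  0.024 ]
white (array([415.39473684, 169.52811005]), np.int32(1672)) [ 0.6088 -0.1387  0.024 ]
red (array([471.56365741, 166.03472222]), np.int32(864)) [ 0.6045 -0.2215  0.053 ]
decoy blue [ 0.492 -0.18   0.09 ]
decoy green [ 0.326 -0.138  0.09 ]
```

The rows are not in the units I measure in: shifts go in shares of 0.5 m and turns go in shares of pi/2 rad. I convert before sending: 0.383 m is 0.766, -0.279 m is -0.558, -1.107 rad is -0.7047.

Emit:
send_path(rows=[[0.06, 0.766, -0.558, 0.062, -0.7047], [0.06, 0.766, -0.558, 0.062, -0.7047], [0.06, 0.766, -0.558, 0.062, -0.7047], [0.06, 0.766, -0.558, 0.062, -0.7047], [0.06, 0.766, -0.558, 0.062, -0.7047], [0.06, 0.766, -0.558, 0.062, -0.7047], [0.06, 0.766, -0.558, 0.062, -0.7047], [0.06, 0.766, -0.558, 0.062, -0.7047], [0.06, 0.766, -0.558, 0.062, -0.7047], [0.06, 0.766, -0.558, 0.062, -0.7047], [0.06, 0.766, -0.558, 0.062, -0.7047], [0.06, 0.766, -0.558, 0.062, -0.7047]], squeeze=40)

```text
time_s: 1.4
tool_pos: [0.4637, -0.0709, 0.2001]
ee_rot: [-3.141, 0.0, 1.572]
ft_force: [0.0, 0.3, -0.5]
opening: 0.0597
gripper_force: 0.0
```

Emit:
send_path(rows=[[0.06, 0, 0, 0, 0], [0.06, 0, 0, 0, 0]])

```text
time_s: 1.6
tool_pos: [0.4635, -0.0719, 0.2004]
ee_rot: [3.142, 0.0, 1.569]
ft_force: [-0.1, -0.2, 0.3]
opening: 0.0601
gripper_force: 0.0
```

To row units: 0.135 m is 0.27, 0.001 m is 0.002.

Emit:
send_path(rows=[[0.06, 0.002, 0, 0.08, 0], [0.06, 0.002, 0, 0.16, 0], [0.06, 0.002, 0, 0.21, 0], [0.06, 0.002, 0, 0.24, 0], [0.06, 0.002, 0, 0.26, 0], [0.06, 0.002, 0, 0.27, 0], [0.06, 0.002, 0, 0.27, 0], [0.02, 0.002, 0, 0.27, 0], [0.02, 0.002, 0, 0.27, 0], [0.02, 0.002, 0, 0.27, 0], [0.02, 0.002, 0, 0.27, 0], [0.02, 0.002, 0, 0.27, 0]], squeeze=40)

```text
time_s: 2.8
tool_pos: [0.464, -0.0701, 0.066]
ee_rot: [3.141, 0.0, 1.571]
ft_force: [-1.8, 0.2, 5.5]
opening: 0.0229
gripper_force: 38.9
```

Emit:
send_path(rows=[[0.02, 0, 0, 0, 0], [0.02, 0, 0, 0, 0], [0.02, 0, 0, 0, 0]])

```text
time_s: 3.1
tool_pos: [0.464, -0.0701, 0.066]
ee_rot: [3.141, 0.0, 1.571]
ft_force: [-2.5, -1.0, 5.2]
opening: 0.0226
gripper_force: 38.9
```

To row units: 0.145 m is 0.29, -0.07 m is -0.14.

Emit:
send_path(rows=[[0.02, 0, 0, -0.02, 0], [0.02, 0, 0, -0.06, 0], [0.02, 0, 0, -0.11, 0], [0.02, -0.01, 0.02, -0.14, 0], [0.02, -0.03, 0.066, -0.14, 0], [0.02, -0.054, 0.12, -0.14, 0], [0.02, -0.08, 0.174, -0.14, 0], [0.02, -0.104, 0.228, -0.14, 0], [0.02, -0.124, 0.266, -0.14, 0], [0.02, -0.136, 0.286, -0.14, 0], [0.02, -0.1372, 0.29, -0.14, 0], [0.02, -0.1372, 0.29, -0.14, 0]])

```text
time_s: 4.3
tool_pos: [0.6083, -0.1384, 0.1352]
ee_rot: [-3.141, -0.0, 1.571]
ft_force: [-0.6, 1.3, -4.1]
opening: 0.0229
gripper_force: 40.0
```

```bash
python3 - <<'E'
from h import *
cv2.imwrite("pics/side1.png",capture("side")[:,:,::-1])
E
```

```text
(no output)
```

View pics/side1.png

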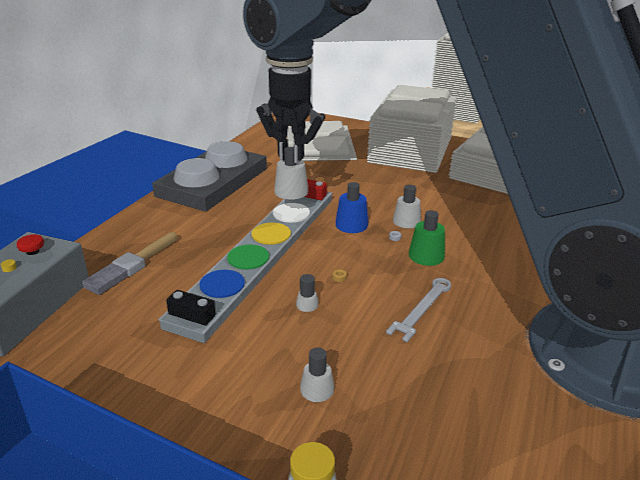

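The core hangs upright at (291,182), right above the white seat (291,213). I'll lower it.

To row units: 0.0455 m is 0.091, 0.045 m is 0.09.

Emit:
send_path(rows=[[0.02, 0, 0, 0.03, 0], [0.02, 0, 0, 0.06, 0], [0.02, 0, 0, 0.076, 0], [0.02, 0, 0, 0.084, 0], [0.02, 0, 0, 0.088, 0], [0.02, 0, 0, 0.09, 0], [0.02, 0, 0, 0.091, 0], [0.02, 0, 0, 0.091, 0]])

```text
time_s: 5.15
tool_pos: [0.609, -0.1387, 0.0902]
ee_rot: [3.141, 0.0, 1.571]
ft_force: [0.0, -0.9, -4.6]
opening: 0.0227
gripper_force: 40.0
```

To row units: 0.001 m is 0.002, 0.0005 m is 0.001.

Emit:
send_path(rows=[[0.02, 0, 0, 0.001, 0], [0.02, 0, 0, 0.002, 0], [0.02, 0, 0, 0.002, 0]])

```text
time_s: 5.45
tool_pos: [0.6091, -0.1388, 0.0901]
ee_rot: [3.141, 0.0, 1.571]
ft_force: [-4.5, 0.4, 6.7]
opening: 0.0225
gripper_force: 41.2
```

Emit:
send_path(rows=[[0.02, 0, 0, 0.001, 0], [0.02, 0, 0, 0.002, 0], [0.02, 0, 0, 0.002, 0]])

```text
time_s: 5.75
tool_pos: [0.6091, -0.1388, 0.09]
ee_rot: [3.14, 0.0, 1.571]
ft_force: [-7.3, 1.6, 17.3]
opening: 0.0224
gripper_force: 42.1
```

To row units: -0.21 m is -0.42, -0.105 m is -0.21.

Emit:
send_path(rows=[[0.06, 0, 0, -0.002, 0], [0.06, 0, 0, -0.002, 0], [0.06, 0, 0, -0.002, 0], [0.06, 0, 0, -0.002, 0], [0.06, 0, 0, -0.04, 0], [0.06, 0, 0, -0.12, 0], [0.06, 0, 0, -0.2, 0], [0.06, -0.04, -0.08, -0.2, 0], [0.06, -0.086, -0.17, -0.2, 0], [0.06, -0.13, -0.26, -0.2, 0], [0.06, -0.174, -0.35, -0.2, 0], [0.06, -0.21, -0.42, -0.2, 0]])

```text
time_s: 6.95
tool_pos: [0.3966, -0.2441, 0.1878]
ee_rot: [-3.142, 0.0, 1.571]
ft_force: [0.7, -0.8, -0.0]
opening: 0.0597
gripper_force: 0.0
```

Emit:
send_path(rows=[[0.06, 0, 0, 0, 0], [0.06, 0, 0, 0, 0], [0.06, 0, 0, 0, 0]])

```text
time_s: 7.25
tool_pos: [0.3996, -0.2435, 0.1879]
ee_rot: [3.141, 0.0, 1.571]
ft_force: [-0.9, -0.8, -0.3]
opening: 0.06
gripper_force: 0.0
```

```bash
python3 - <<'E'
from h import *
cv2.imwrite("pics/side2.png",capture("side")[100:350,200:520,::-1].repeat(2,0).repeat(2,1))
E
```

```text
(no output)
```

View pics/side2.png

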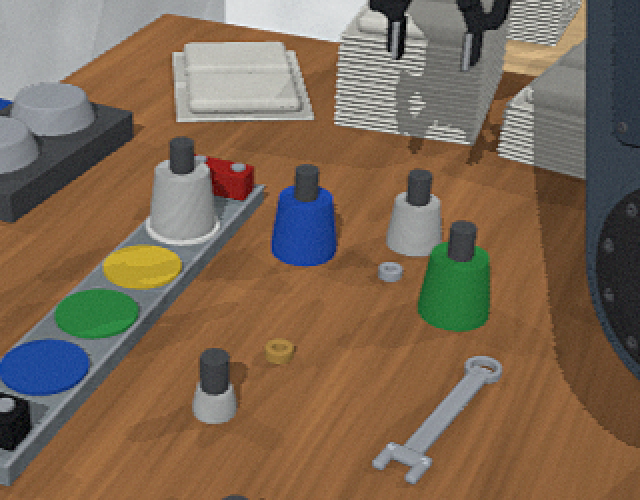

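Core 66 stands centred on the white seat, at (183,195) in the crop. Next is core 56, with the gripper above it.

To row units: 0.1335 m is 0.267, 0.13 m is 0.26.

Emit:
send_path(rows=[[0.06, -0.001, 0, 0.08, 0], [0.06, -0.001, 0, 0.16, 0], [0.06, -0.001, 0, 0.21, 0], [0.06, -0.001, 0, 0.24, 0], [0.06, -0.001, 0, 0.26, 0], [0.06, -0.001, 0, 0.267, 0], [0.06, -0.001, 0, 0.267, 0], [0.02, -0.001, 0, 0.267, 0], [0.02, -0.001, 0, 0.267, 0], [0.02, -0.001, 0, 0.267, 0], [0.02, -0.001, 0, 0.267, 0], [0.02, -0.001, 0, 0.267, 0]], squeeze=40)

```text
time_s: 8.5
tool_pos: [0.399, -0.2444, 0.055]
ee_rot: [3.141, 0.001, 1.571]
ft_force: [-1.6, 0.6, 6.3]
opening: 0.0228
gripper_force: 38.9
```

Emit:
send_path(rows=[[0.02, 0, 0, 0, 0], [0.02, 0, 0, 0, 0], [0.02, 0, 0, 0, 0]])

```text
time_s: 8.8
tool_pos: [0.399, -0.2443, 0.055]
ee_rot: [3.141, 0.001, 1.571]
ft_force: [-1.1, 2.1, 5.9]
opening: 0.0223
gripper_force: 38.9
```

To row units: 0.157 m is 0.314, -0.12 m is -0.24.

Emit:
send_path(rows=[[0.02, 0, 0, -0.02, 0], [0.02, 0, 0, -0.06, 0], [0.02, 0, 0, -0.12, 0], [0.02, 0, 0, -0.18, 0], [0.02, 0, 0, -0.23, 0], [0.02, 0.02, 0.022, -0.24, 0], [0.02, 0.06, 0.064, -0.24, 0], [0.02, 0.106, 0.114, -0.24, 0], [0.02, 0.154, 0.164, -0.24, 0], [0.02, 0.2, 0.214, -0.24, 0], [0.02, 0.248, 0.264, -0.24, 0], [0.02, 0.294, 0.314, -0.24, 0]])

```text
time_s: 10.0
tool_pos: [0.5565, -0.0959, 0.175]
ee_rot: [3.142, 0.0, 1.571]
ft_force: [-0.5, -0.7, -2.5]
opening: 0.0226
gripper_force: 39.6
```

Emit:
send_path(rows=[[0.02, 0.044, 0.048, 0, 0], [0.02, 0.076, 0.082, 0, 0], [0.02, 0.09, 0.096, 0, 0], [0.02, 0.0932, 0.1, 0, 0], [0.02, 0.0932, 0.1, 0.06, 0], [0.02, 0.0932, 0.1, 0.12, 0], [0.02, 0.0932, 0.1, 0.16, 0], [0.02, 0.0932, 0.1, 0.18, 0], [0.02, 0.0932, 0.1, 0.186, 0], [0.02, 0.0932, 0.1, 0.189, 0], [0.02, 0.0932, 0.1, 0.19, 0], [0.02, 0.0932, 0.1, 0.19, 0]])

```text
time_s: 11.2
tool_pos: [0.6062, -0.0507, 0.0802]
ee_rot: [3.14, 0.0, 1.571]
ft_force: [-0.4, 0.2, -2.0]
opening: 0.0228
gripper_force: 39.7
```

To row units: 0.0015 m is 0.003, 0.001 m is 0.002.

Emit:
send_path(rows=[[0.02, 0, 0, 0.001, 0], [0.02, 0, 0, 0.002, 0], [0.02, 0, 0, 0.003, 0], [0.02, 0, 0, 0.003, 0]])

```text
time_s: 11.6
tool_pos: [0.6061, -0.0505, 0.0791]
ee_rot: [3.141, 0.0, 1.571]
ft_force: [-4.1, -0.2, 9.8]
opening: 0.0228
gripper_force: 40.9
```

To row units: 0.17 m is 0.34, -0.05 m is -0.1.

Emit:
send_path(rows=[[0.06, 0, 0, -0.001, 0], [0.06, 0, 0, -0.002, 0], [0.06, 0, 0, -0.002, 0], [0.06, 0, 0, -0.002, 0], [0.06, 0, 0, -0.04, 0], [0.06, 0, 0, -0.12, 0], [0.06, 0, 0, -0.2, 0], [0.06, 0.06, -0.048, -0.2, 0], [0.06, 0.13, -0.1, -0.2, 0], [0.06, 0.2, -0.154, -0.2, 0], [0.06, 0.27, -0.208, -0.2, 0], [0.06, 0.34, -0.262, -0.2, 0]])

```text
time_s: 12.8
tool_pos: [0.4736, 0.1206, 0.1778]
ee_rot: [3.141, -0.0, 1.571]
ft_force: [0.0, 0.2, -0.1]
opening: 0.0601
gripper_force: 0.0
```

Emit:
send_path(rows=[[0.06, 0.07, -0.054, 0, 0], [0.06, 0.14, -0.108, 0, 0], [0.06, 0.2, -0.156, 0, 0], [0.06, 0.25, -0.194, 0, 0], [0.06, 0.268, -0.208, 0, 0], [0.06, 0.268, -0.208, 0, 0], [0.06, 0.268, -0.208, 0, 0]])

```text
time_s: 13.5
tool_pos: [0.3714, 0.253, 0.1778]
ee_rot: [3.141, 0.0, 1.571]
ft_force: [-0.0, 0.2, -0.1]
opening: 0.0599
gripper_force: 0.0
```

```bash
python3 - <<'E'
from h import *
cv2.imwrite("pics/side3.png",capture("side")[:,:,::-1])
E
```

```text
(no output)
```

View pics/side3.png

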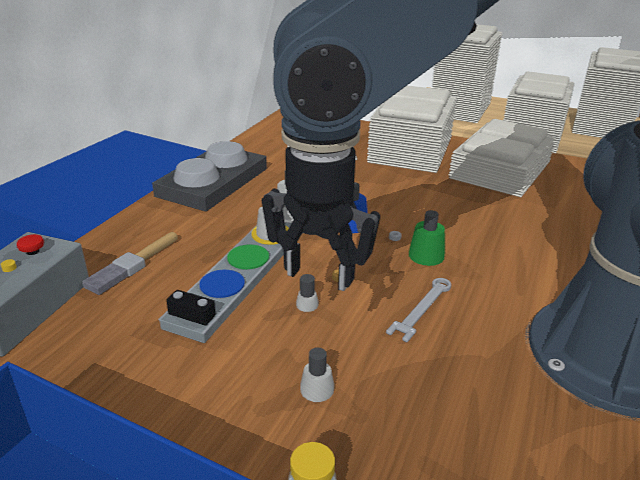

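Core 56 can be seen on the yellow seat at (268,222), partly hidden by the gripper. The gripper is above core 46 at (317,375).

To row units: 0.1345 m is 0.269, 0.13 m is 0.26.

Emit:
send_path(rows=[[0.06, 0.001, 0, 0.08, 0], [0.06, 0.001, 0, 0.16, 0], [0.06, 0.001, 0, 0.21, 0], [0.06, 0.001, 0, 0.24, 0], [0.06, 0.001, 0, 0.26, 0], [0.06, 0.001, 0, 0.269, 0], [0.06, 0.001, 0, 0.269, 0], [0.02, 0.001, 0, 0.269, 0], [0.02, 0.001, 0, 0.269, 0], [0.02, 0.001, 0, 0.269, 0], [0.02, 0.001, 0, 0.269, 0], [0.02, 0.001, 0, 0.269, 0]], squeeze=40)

```text
time_s: 14.75
tool_pos: [0.3711, 0.2542, 0.0439]
ee_rot: [3.141, -0.0, 1.571]
ft_force: [-1.3, -0.3, 8.0]
opening: 0.0229
gripper_force: 38.9
```

Emit:
send_path(rows=[[0.02, 0, 0, 0, 0], [0.02, 0, 0, 0, 0], [0.02, 0, 0, 0, 0]])

```text
time_s: 15.05
tool_pos: [0.3711, 0.2542, 0.0439]
ee_rot: [3.141, -0.001, 1.571]
ft_force: [-1.0, -0.4, 7.2]
opening: 0.0224
gripper_force: 38.9
```

Emit:
send_path(rows=[[0.02, 0, 0, -0.02, 0], [0.02, 0, 0, -0.06, 0], [0.02, 0, 0, -0.12, 0], [0.02, 0, 0, -0.18, 0], [0.02, -0.02, 0.022, -0.2, 0], [0.02, -0.06, 0.064, -0.2, 0], [0.02, -0.106, 0.114, -0.2, 0], [0.02, -0.154, 0.166, -0.2, 0], [0.02, -0.2, 0.216, -0.2, 0], [0.02, -0.248, 0.266, -0.2, 0], [0.02, -0.294, 0.316, -0.2, 0], [0.02, -0.34, 0.366, -0.2, 0]])

```text
time_s: 16.25
tool_pos: [0.5545, 0.0829, 0.1439]
ee_rot: [3.142, -0.0, 1.571]
ft_force: [0.3, 0.4, -1.8]
opening: 0.0225
gripper_force: 39.7
```

Emit:
send_path(rows=[[0.02, -0.044, 0.048, 0, 0], [0.02, -0.076, 0.082, 0, 0], [0.02, -0.09, 0.097, 0, 0], [0.02, -0.0936, 0.1006, 0, 0], [0.02, -0.0936, 0.1006, 0.04, 0], [0.02, -0.0936, 0.1006, 0.09, 0], [0.02, -0.0936, 0.1006, 0.12, 0], [0.02, -0.0936, 0.1006, 0.14, 0], [0.02, -0.0936, 0.1006, 0.146, 0], [0.02, -0.0936, 0.1006, 0.149, 0], [0.02, -0.0936, 0.1006, 0.15, 0], [0.02, -0.0936, 0.1006, 0.15, 0]])

```text
time_s: 17.45
tool_pos: [0.6044, 0.0372, 0.069]
ee_rot: [3.141, 0.0, 1.571]
ft_force: [0.0, 0.7, -1.8]
opening: 0.0224
gripper_force: 39.7
```

Emit:
send_path(rows=[[0.02, 0, 0, 0.001, 0], [0.02, 0, 0, 0.002, 0], [0.02, 0, 0, 0.002, 0]])

```text
time_s: 17.75
tool_pos: [0.6044, 0.0372, 0.068]
ee_rot: [3.141, 0.0, 1.571]
ft_force: [-2.5, 0.4, 5.1]
opening: 0.0227
gripper_force: 40.4
```

To row units: -0.1404 m is -0.2808, 0.0534 m is 0.1068.

Emit:
send_path(rows=[[0.06, 0, 0, -0.001, 0], [0.06, 0, 0, -0.001, 0], [0.06, 0, 0, -0.001, 0], [0.06, 0, 0, -0.001, 0], [0.06, 0, 0, -0.04, 0], [0.06, 0, 0, -0.12, 0], [0.06, 0, 0, -0.2, 0], [0.06, 0.03, -0.08, -0.2, 0], [0.06, 0.064, -0.17, -0.2, 0], [0.06, 0.096, -0.25, -0.2, 0], [0.06, 0.1068, -0.2808, -0.2, 0], [0.06, 0.1068, -0.2808, -0.2, 0]])

```text
time_s: 18.95
tool_pos: [0.4621, 0.0912, 0.1676]
ee_rot: [-3.141, -0.0, 1.572]
ft_force: [0.5, -0.2, 0.6]
opening: 0.06
gripper_force: 0.0
```

Emit:
send_path(rows=[[0.06, 0, 0, 0, 0], [0.06, 0, 0, 0, 0], [0.06, 0, 0, 0, 0]])

```text
time_s: 19.25
tool_pos: [0.4645, 0.0902, 0.1672]
ee_rot: [3.141, 0.0, 1.57]
ft_force: [-0.3, -0.8, 0.7]
opening: 0.0602
gripper_force: 0.0
```

```bash
python3 - <<'E'
from h import *
cv2.imwrite("pics/side4.png",capture("side")[:,:,::-1])
E
```

```text
(no output)
```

View pics/side4.png

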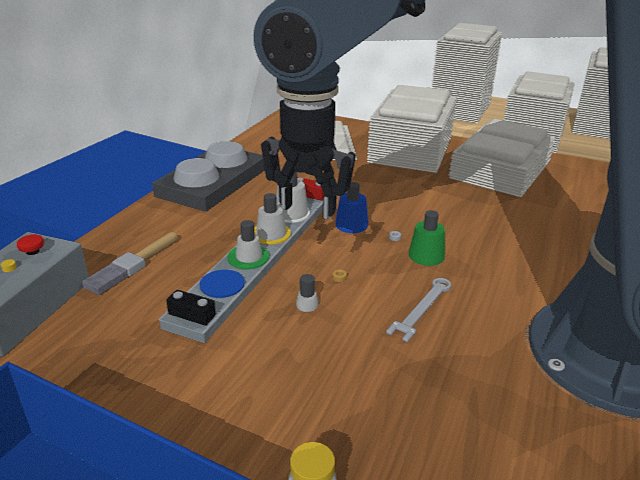

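Cores 66, 56 and 46 stand in order on white, yellow (271,220) and green (248,245). Only core 36 at (307,293) is left.

To row units: 0.135 m is 0.27, 0.13 m is 0.26.

Emit:
send_path(rows=[[0.06, 0, 0, 0.08, 0], [0.06, 0, 0, 0.16, 0], [0.06, 0, 0, 0.21, 0], [0.06, 0, 0, 0.24, 0], [0.06, 0, 0, 0.26, 0], [0.06, 0, 0, 0.27, 0], [0.06, 0, 0, 0.27, 0], [0.02, 0, 0, 0.27, 0], [0.02, 0, 0, 0.27, 0], [0.02, 0, 0, 0.27, 0], [0.02, 0, 0, 0.27, 0], [0.02, 0, 0, 0.27, 0]], squeeze=40)

```text
time_s: 20.5
tool_pos: [0.4641, 0.0906, 0.0329]
ee_rot: [3.141, -0.0, 1.571]
ft_force: [-0.8, 0.7, 6.8]
opening: 0.0225
gripper_force: 39.0
```

Emit:
send_path(rows=[[0.02, 0, 0, 0, 0], [0.02, 0, 0, 0, 0], [0.02, 0, 0, 0, 0]])

```text
time_s: 20.8
tool_pos: [0.4641, 0.0907, 0.0329]
ee_rot: [3.141, -0.0, 1.571]
ft_force: [-1.7, 0.0, 5.8]
opening: 0.0226
gripper_force: 39.0
```

To row units: 0.1387 m is 0.2774, -0.07 m is -0.14.

Emit:
send_path(rows=[[0.02, 0, 0, -0.02, 0], [0.02, 0, 0, -0.06, 0], [0.02, 0, 0, -0.12, 0], [0.02, 0.006, 0.024, -0.14, 0], [0.02, 0.016, 0.066, -0.14, 0], [0.02, 0.03, 0.12, -0.14, 0], [0.02, 0.042, 0.174, -0.14, 0], [0.02, 0.056, 0.228, -0.14, 0], [0.02, 0.064, 0.262, -0.14, 0], [0.02, 0.068, 0.276, -0.14, 0], [0.02, 0.0686, 0.2774, -0.14, 0], [0.02, 0.0686, 0.2774, -0.14, 0]])

```text
time_s: 22.0
tool_pos: [0.6016, 0.1248, 0.1023]
ee_rot: [-3.141, 0.0, 1.571]
ft_force: [-0.8, -0.6, -1.0]
opening: 0.0227
gripper_force: 39.6
```

Emit:
send_path(rows=[[0.02, 0, 0, 0.03, 0], [0.02, 0, 0, 0.06, 0], [0.02, 0, 0, 0.076, 0], [0.02, 0, 0, 0.084, 0], [0.02, 0, 0, 0.088, 0], [0.02, 0, 0, 0.09, 0], [0.02, 0, 0, 0.091, 0], [0.02, 0, 0, 0.092, 0], [0.02, 0, 0, 0.092, 0]])

```text
time_s: 22.9
tool_pos: [0.6026, 0.125, 0.057]
ee_rot: [3.141, -0.0, 1.571]
ft_force: [-2.3, -0.8, 4.1]
opening: 0.0225
gripper_force: 40.2
```

Contact is made. I'll release, back off and check.

To row units: 0.16 m is 0.32, -0.15 m is -0.3.

Emit:
send_path(rows=[[0.06, 0, 0, -0.001, 0], [0.06, 0, 0, -0.001, 0], [0.06, 0, 0, -0.001, 0], [0.06, 0, 0, -0.001, 0], [0.06, 0, 0, -0.04, 0], [0.06, 0, 0, -0.12, 0], [0.06, 0, 0, -0.2, 0], [0.06, 0, 0, -0.28, 0], [0.06, 0.08, -0.04, -0.3, 0], [0.06, 0.16, -0.1, -0.3, 0], [0.06, 0.24, -0.16, -0.3, 0], [0.06, 0.32, -0.2, -0.3, 0]])

```text
time_s: 24.1
tool_pos: [0.5006, 0.2861, 0.2065]
ee_rot: [-3.141, -0.0, 1.571]
ft_force: [1.2, -0.0, -0.7]
opening: 0.0596
gripper_force: 0.0
```

Emit:
send_path(rows=[[0.06, 0.08, -0.06, 0, 0], [0.06, 0.14, -0.14, 0, 0], [0.06, 0.2, -0.22, 0, 0], [0.06, 0.2, -0.3, 0, 0], [0.06, 0.2, -0.3, 0, 0], [0.06, 0.2, -0.3, 0, 0], [0.06, 0.2, -0.3, 0, 0]])

```text
time_s: 24.8
tool_pos: [0.3532, 0.3849, 0.2064]
ee_rot: [3.141, -0.0, 1.57]
ft_force: [0.3, 0.9, -0.2]
opening: 0.0599
gripper_force: 0.0
```

```bash
python3 - <<'E'
from h import *
t=capture("top")
for k,p,h in((36,(.6028,.125),.054),(46,(.6045,.0371),.066),(56,(.6061,-.0507),.078),(66,(.6088,-.1387),.09)):
    u=proj("top",(*p,h+.009));A=blob("top",t,*u,14,dark(t));print(k,A,A and (onz("top",*A[0],h+.009)[:2]-p).round(4))
cv2.imwrite("pics/top5.png",t[:,:,::-1]);cv2.imwrite("pics/side5.png",capture("side")[:,:,::-1])
E
```

```text
36 (array([247.00383142, 168.51724138]), np.int32(261)) [-0.001   0.0004]
46 (array([305.52851711, 164.2243346 ]), np.int32(263)) [-0.0007 -0.0013]
56 (array([362.81003584, 159.58781362]), np.int32(279)) [0.     0.0007]
66 (array([423.34827586, 154.76551724]), np.int32(290)) [-0.0002 -0.0001]
```

View pics/top5.png

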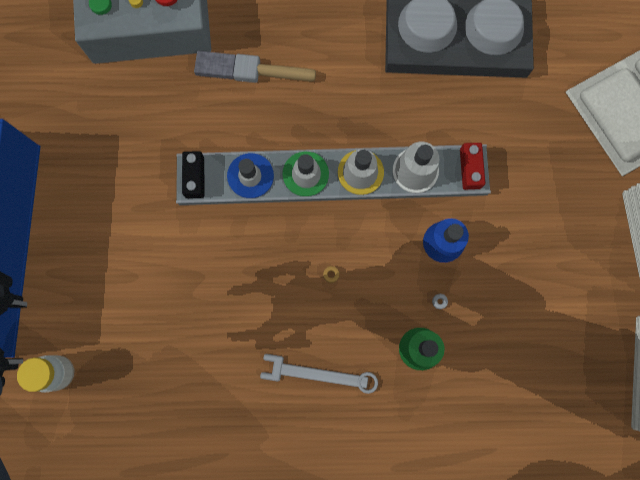

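View pics/side5.png

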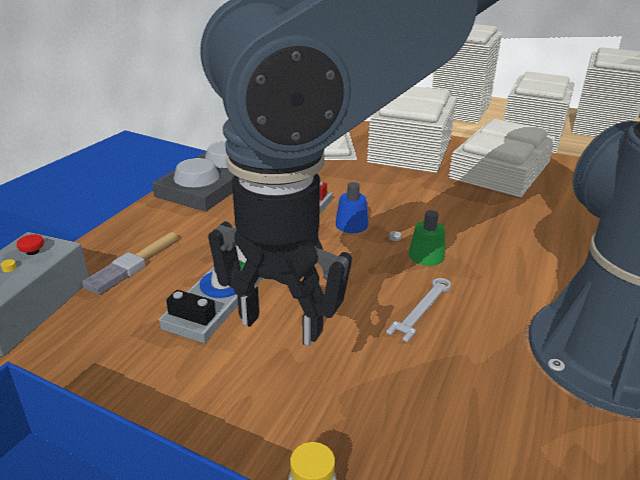

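In the top view all four cores stand upright on their seats, within about 1.5 mm of centre, in order from the red stop: 66 (416,168), 56 (361,170), 46 (306,172), 36 (249,173). The gripper is clear of everything.

```bash
python3 -c "
from cell import bot;print(bot.sign_off())"
```

```text
the job is handed in; nothing more can be done
None
```

The job is handed in: all four cores stand free and upright on their seats, largest next to the red stop and smallest farthest away, each within about 1.5 mm of centre in the last top image, with the robot clear (about 25 s used).

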